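Show a bolt's head and then its thread to the inspection camera

TASK

A friend on a video call is checking a balcony bolt through the inspection camera on the stand. Take the long hexagon-headed bolt out of the bolt carousel by its plain shank, leaving the thread uncovered, and hold it up with the face of its head square to the lens, centred in view and 130 mm in front of the lens, still for two seconds; then turn it level and side-on to the camera, with the middle of its thread centred at that same point 130 mm in front of the lens, and finish there, still holding it motionless in the air. Do not touch the camera or its stand, leave the other bolts in the carousel and leave the other things on the shelf where they are.

Things in the scene. Friction and masses are not known exactly. Their poses are not given: they have to be found in the camera images.
- long_bolt: the wanted bolt: plated steel, hexagon head, 90 mm long, about 0.16 kg. Origin on its axis at mid-length, +x towards the head. Head x = 35 to 45 mm, 24 mm across flats; shank 16 mm thick, plain from x = -5 to 35, threaded from -45 to -5. Starts lying in any carousel pocket, its yaw varying widely, axis about 10 mm above the pocket floor, sloping 3 degrees down to the thread end
- bolt_head (a point): centre of the flat end face of the long bolt's head (x = 45 mm in the bolt's frame; same axes as the bolt)
- bolt_thread (a point): middle of the long bolt's threaded length, on its axis (x = -25 mm in the bolt's frame)
- bolt_plain (a point): point on the axis of the long bolt's plain shank, where it is best gripped (x = 15 mm in the bolt's frame)
- carousel: lazy-susan bolt carousel, grey plastic; origin: centre of its foot, on the shelf. Its tray (300 mm across, turns stiffly) has 4 quarter-round pockets; 3 mm dividers start along the carousel's x and y, pocket centres 64 mm off in x and y. Pocket floor z = 16 mm, wall and divider tops z = 44 mm, centre column 34 mm thick with a knob up to z = 85 mm. One bolt in each pocket, in changing order
- short_bolt: short hexagon-headed bolt in the carousel, same head and 16 mm shank, 50 mm long over all; origin on its axis at mid-length, +x towards the head; to stay in the carousel
- carriage_bolt: carriage bolt in the carousel: domed round head 29 mm in diameter, square neck, 13 mm shank, 88 mm long over all; origin on its axis at mid-length, +x towards the head; to stay in the carousel
- eye_bolt: eye bolt in the carousel: 10 mm shank, ring 42 mm over all, 89 mm long over all; origin on its axis, +x towards the ring; to stay in the carousel
- lens (a point): centre of the front face of the inspection camera's black barrel (35 mm thick, 110 mm long, white light ring round the lens). It looks along -x of this frame; +x runs back along the barrel, y is level. The line of sight always points 35 degrees below the horizontal; the lens height (250 to 300 mm above the shelf) and the heading change
- focus (a point): the point in the air 130 mm straight in front of the lens (x = -130 mm in the lens frame; same axes), where the thing to be inspected must be; 175 to 225 mm above the shelf
- stand: the camera's fixed stand: dark steel foot plate 150 x 120 x 12 mm, steel post 16 mm thick, 390 mm high; origin on the post's axis at the shelf, -x points horizontally the way the camera looks (plate from x = -110 to 40 mm, lens at x = -130 mm). It carries the camera, clamped by friction; neither is to be touched
- tub: empty white plastic tub, 116 mm across, 75 mm high, standing on the shelf; origin at the centre of its underside; bystander
- funnel: yellow plastic funnel standing on its wide mouth, 110 mm across, 115 mm high; origin at the centre of the mouth on the shelf; bystander
- pliers: stainless steel pliers lying flat, about 180 mm long, 64 mm over the handles, 12 mm thick; origin under the pivot, jaws to +x; bystander
- hinge_a: brass butt hinge lying open and flat, 76 x 60 x 8 mm, knuckle along x; origin at the centre of its underside; bystander
- hinge_b: second brass butt hinge, the same; bystander

How it is judged (in metres and radians):
On the way:
1. the long bolt is held up still, its head's face square to the lens and centred 130 mm in front of it (distance between bolt_head and focus below 0.02 m and angle between the x axis of long_bolt and the x axis of lens, either way round below 0.2 rad and x of bolt_thread in the frame of lens below -0.165 m and contact force between the fingers and long_bolt above 1 N and linear speed of long_bolt below 0.02 m/s and angular speed of long_bolt below 0.15 rad/s), for 1.5 s.
At the end, for the whole second after the job is handed in: the fingers alone hold the long bolt still in the air: mid-thread within 20 mm of the point 130 mm before the lens, axis level and square to the line of sight within 11 degrees, grip over 30 mm from mid-thread; the other bolts lie in the carousel (distance between bolt_thread and focus below 0.02 m and angle between the x axis of long_bolt and the x axis of lens, either way round above 1.3708 rad and angle between long_bolt's own x axis and vertical between 1.3708 and 1.7708 rad and distance between the grasp point and bolt_thread above 0.03 m and height (world z) of long_bolt above 0.13 m and contact force between the fingers and long_bolt above 1 N and contact force between long_bolt and stand below 0.5 N and contact force between long_bolt and carousel below 0.5 N and linear speed of long_bolt below 0.02 m/s and angular speed of long_bolt below 0.15 rad/s and horizontal distance between each of short_bolt, carriage_bolt, eye_bolt and carousel below 0.14 m and height (world z) of each of short_bolt, carriage_bolt, eye_bolt below 0.06 m); the arm keeps its last pose, push and grip.
It fails at once if the camera or its stand is touched (more than 1 N) (contact force between stand and anything else above 1 N).
It fails at once if another bolt is lifted out of the carousel (height (world z) of any of short_bolt, carriage_bolt, eye_bolt above 0.07 m).
It fails at once if a bystander on the shelf is moved by more than 30 mm (distance of any of tub, funnel, pliers, hinge_a, hinge_b from where it was at the start of the episode above 0.03 m).
It also fails if it takes over 48 s, if anything falls off the work surface, if the arm or the gripper's body presses on something with over 40 N, if the wrist force passes 120 N, or if a joint passes its speed limit or range.

ROBOT

A 7-joint arm with a two-finger parallel gripper is mounted at the origin on the work surface. World frame = base frame: x ahead of the robot, y to its left, z up, the work surface at z = 0. Lengths are in mm, angles in rad, forces in N, time in s.
With the tool pointing down it reaches from about 350 to 900 mm from the base axis. Payload 8.1 kg.
Tool frame: the origin (TCP) lies on the mounting face of the last link; the fingertips stand 173 mm ahead of it and the grasp point (between the pads) lies 155 mm ahead of it; z points along the fingers, y is the line along which they close (so a half turn about z gives the same grasp; the last joint's range is limited). The gripper opens to 85 mm and grips with 20 to 120 N. Pads are 22 mm wide; open, the fingers measure 114 mm over their backs; the gripper's body (76 mm by 85 mm) begins 54 mm behind the grasp point. The pads swing forward as they close: fully open they stand 13 mm farther back than shut.
Start: joints at [-1.334, 0.434, 0.025, 1.573, -0.012, 1.134, -0.075], TCP at [208.335, 589.262, 404.723] pointing down, gripper open.
Joint ranges: [-2.62, 2.62], [-0.44, 2.09], [-1.27, 1.32], [0.08, 2.57], [-1.32, 4.46], [0.12, 2], [-2.74, 2.74]. Speed limits (rad/s): [2.22, 2.22, 3.01, 3.01, 3.14, 3.14, 3.14].

INTERFACE

Orientations are given as [roll, pitch, yaw] about the fixed x, y, z axes, in that order (R = Rz(yaw) Ry(pitch) Rx(roll)).
In Python, from rig import arm, viewer, workorder gives the robot as it stands (arm), with the cameras (viewer) and the job (workorder).
- The arm moves only by the tool jog_arm, called after "Call:" as name([rows], argument=value, ...), one row to a line, values as JSON. Schema: {"type":"object","properties":{"increments":{"type":"array","items":{"type":"object","properties":{"turn_vec":{"type":"array","items":{"type":"number"},"minItems":3,"maxItems":3},"d":{"type":"array","items":{"type":"number"},"minItems":3,"maxItems":3},"finger_gap":{"type":"number"}},"additionalProperties":false,"required":["finger_gap"]},"minItems":1,"maxItems":20},"clamp_n":{"type":"number"},"only":{"type":"string"},"quiet":{"type":"boolean"},"lines":{"type":"string"}},"required":["increments"],"additionalProperties":false}. increments is a list of rows, 1 to 20 of them, each an object with the fields turn_vec (a list: a rotation vector rx, ry, rz in a scale on which 1.0 is 2 pi rad), d (a list: dx, dy, dz in shares of 75 cm (1.0 is 75 cm)), finger_gap (the finger opening in mm); a field left out counts as zero (the opening has to be given); each row is the pose to reach, as a shift and turn from the pose commanded when the call began, along the tool's axes at that moment; what a row does not reach only later rows make up. A row lasts 1/10 s, in which the tool goes at most 50 mm and 0.15 rad, less where a joint would pass 70% of its speed; a pose out of reach is approached as far as the arm can. The fingers move at their own pace and stop on an object; clamp_n is the grip in N (left out, the last holds). Time passes only in rows, so rows that do not move let the fingers close. The tool returns the time, the measured TCP pose, the force, the opening and the grip force at its end. only (a regular expression) keeps the lines of the reply that match it, lines (a string "A,B") keeps lines A to B, and quiet returns only ok. A shift or turn number past 1, either way, is cut back to 1. Input that does not fit is refused with a message, and nothing moves.
- arm.observe(): the state, without advancing time (a new reading comes with each control period).
- viewer.grab_frame(name): name is "scene" or "top"; returns a dict with "pixels" (400x640x3 uint8, red, green, blue), "camera_matrix" (3x3 intrinsics, pixels), "dist" ([k1, k2, p1, p2, k3] as OpenCV has them; the pictures are not rectified), "world_from_camera" (4x4, takes a point from camera to world coordinates). Camera axes: x right, y down, z forward; pixel columns grow to the right and rows downward; lengths in mm; the calibration is good to about 2 mm. A picture is of the moment at which its call begins. There is no depth.
- workorder.finish_job(): hands the job in; it is judged then, once.
The state is a dict: "time_s": time; "qpos": joint angles; "joint_velocities": joint speeds; "effort": joint torques, N m; "ee_pos": TCP position; "eef_rot": TCP orientation; "wrist_force": force on the tool from outside, world axes, zero at the start; "torque": the same for the moment, N m; "width": finger opening in mm; "grasp_force": force on a finger pad.
Only numpy, scipy, OpenCV 4.12 (cv2) and the standard library are available. Lean on these libraries where they do the work, as an engineer would, in place of code of your own. Each camera call takes 0.05 s, during which the arm holds its last target. There are 200 camera calls.

## Working session

There is one attempt and no reset: what is moved stays moved. The work goes in short steps, Python scripts to look and compute and a tool call to move; the robot and the scene stay as the last step left them, time stands still between calls to the robot, and variables do not carry over. Pictures are saved under pics/ and viewed, at most 10 in all, crops included, and the job is handed in when it is done.

```bash
ls; mkdir -p pics; python3 - <<'E'
from rig import arm, viewer, workorder
import cv2,numpy as np
s=arm.observe();print({k:np.round(v,3).tolist() for k,v in s.items()})
for n in("scene","top"):
    f=viewer.grab_frame(n);cv2.imwrite(f"pics/{n}0.png",f["pixels"][:,:,::-1])
    print(n,f["camera_matrix"],f["dist"],np.round(f["world_from_camera"],3))
E
```

```text
pics
rig.py
{'time_s': 0.0, 'qpos': [-1.334, 0.435, 0.025, 1.574, -0.012, 1.134, -0.075], 'joint_velocities': [-0.002, -0.0, -0.0, 0.0, -0.0, -0.001, 0.001], 'effort': [-0.001, -67.048, 1.025, -31.622, 0.016, 0.012, 0.0], 'ee_pos': [208.269, 589.026, 403.929], 'eef_rot': [-3.14, 0.0, 2.802], 'wrist_force': [-0.268, -0.341, 0.795], 'torque': [0.022, -0.012, 0.014], 'grasp_force': 0.0, 'width': 85.451}
scene [[382.78427405   0.         317.99047713]
 [  0.         382.78427405 204.14743667]
 [  0.           0.           1.        ]] [0.02967997 0.         0.         0.         0.        ] [[ 3.020000e-01  6.710000e-01 -6.770000e-01  1.222032e+03]
 [ 9.530000e-01 -2.230000e-01  2.040000e-01 -2.610770e+02]
 [-1.400000e-02 -7.070000e-01 -7.070000e-01  8.326020e+02]
 [ 0.000000e+00  0.000000e+00  0.000000e+00  1.000000e+00]]
top [[519.5657407    0.         319.66067362]
 [  0.         519.5657407  194.44614055]
 [  0.           0.           1.        ]] [-0.12507763  0.          0.          0.          0.        ] [[-2.900000e-02 -9.990000e-01  4.200000e-02  5.226370e+02]
 [-9.990000e-01  2.800000e-02 -2.100000e-02 -7.046400e+01]
 [ 2.000000e-02 -4.200000e-02 -9.990000e-01  1.434789e+03]
 [ 0.000000e+00  0.000000e+00  0.000000e+00  1.000000e+00]]
```

View pics/scene0.png

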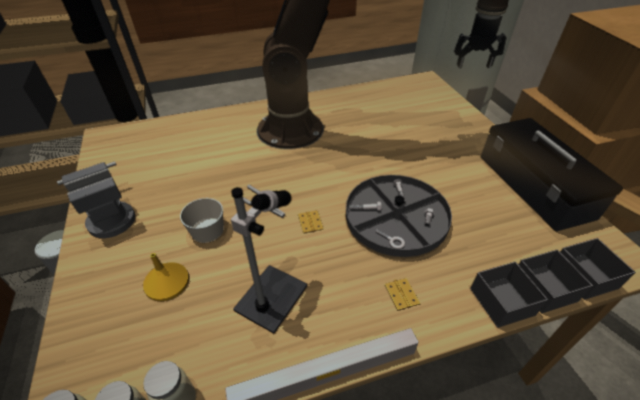

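View pics/top0.png

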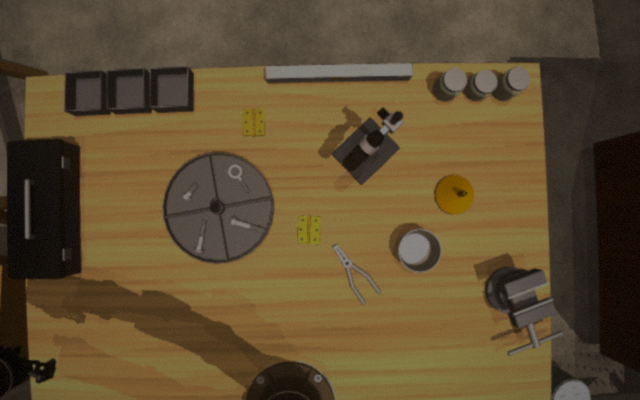

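The scene view shows the carousel near (398,215) and the camera stand near (262,240). In the top view, the carousel is at (218,207) and the stand foot at (365,150). I'll enlarge the carousel and the camera in both views.

```bash
python3 - <<'E'
import cv2,numpy as np
t=cv2.imread("pics/top0.png");s=cv2.imread("pics/scene0.png")
r=lambda im,x,y,w,h:cv2.convertScaleAbs(cv2.resize(im[y:y+h,x:x+w],(400,300),interpolation=cv2.INTER_CUBIC),alpha=1.6)
# each crop: scale 400/w
m=np.vstack([np.hstack([r(t,145,140,146,110)if 0 else r(t,150,145,140,105+15-15),r(t,320,95,100,75+0)]),np.hstack([r(s,340,165,120,90),r(s,225,180,80,60)])])
cv2.imwrite("pics/crop1.png",m)
E
```

```text
(no output)
```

View pics/crop1.png

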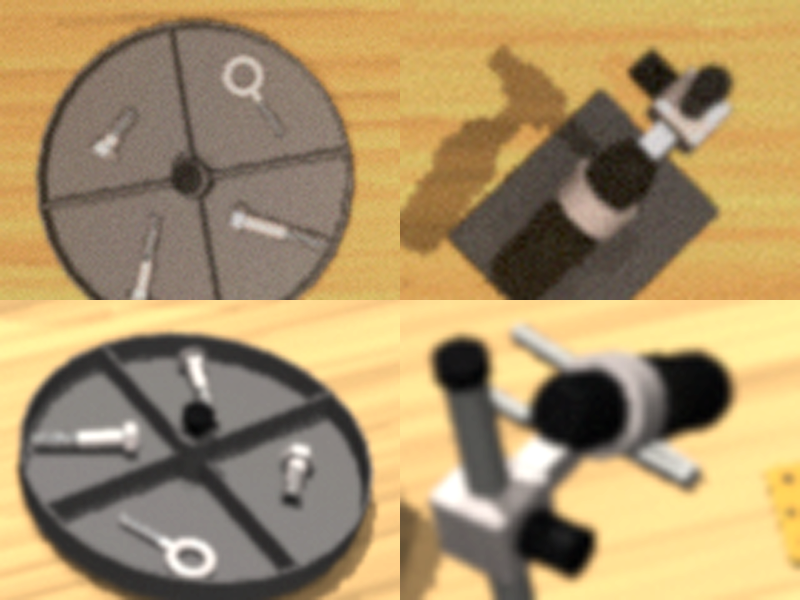

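The camera barrel and light ring are clear. The two long candidates are at about (245,225) and (200,238) in the top view, so I need to tell the hexagon head from the carriage head.

```bash
python3 - <<'E'
from rig import arm, viewer, workorder
import cv2,numpy as np
A={}
for n in("scene","top"):
    A[n]=np.mean([viewer.grab_frame(n)["pixels"].astype(float) for _ in range(6)],0)[:,:,::-1]
    np.save(f"pics/{n}_avg.npy",A[n])
r=lambda n,x,y,w,h:cv2.convertScaleAbs(cv2.resize(A[n][y:y+h,x:x+w],(400,300),interpolation=cv2.INTER_CUBIC),alpha=1.4)
m=np.vstack([np.hstack([r("top",225,205,48,36),r("top",180,218,48,36)]),np.hstack([r("scene",342,192,48,36),r("scene",375,172,48,36)])])
cv2.imwrite("pics/crop2.png",m)
E
```

```text
(no output)
```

View pics/crop2.png

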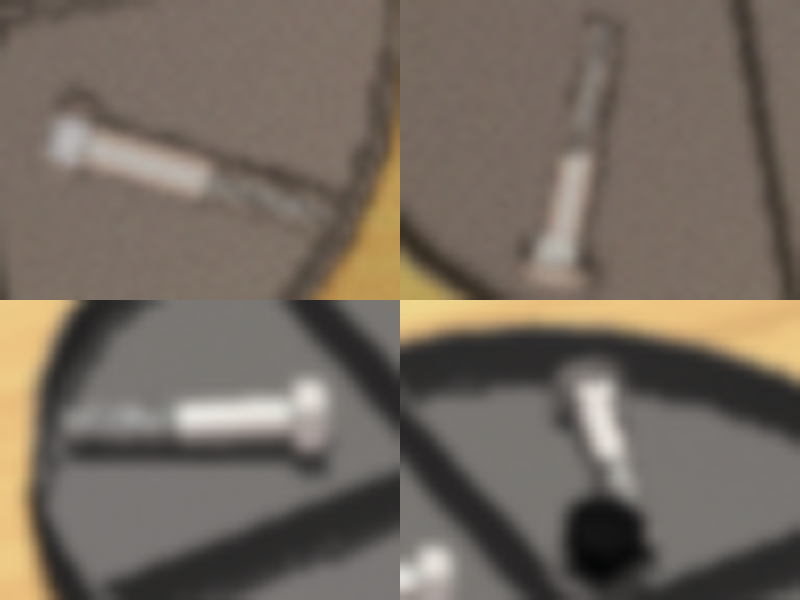

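The left bolt is the long hexagon bolt: wide head, thick shank. Its top pixels are head (231,221), shank–thread edge (250.4,226.6) and tip (264.6,231.6). In the scene view it runs from (381.6,206.2) to (349.4,206.2). Now a close look at the camera barrel.

```bash
python3 - <<'E'
import cv2,numpy as np
r=lambda n,x,y,w,h:cv2.convertScaleAbs(cv2.resize(np.load(f"pics/{n}_avg.npy")[y:y+h,x:x+w],(400,400),interpolation=cv2.INTER_CUBIC),alpha=2.2)
cv2.imwrite("pics/crop3.png",np.hstack([r("top",330,100,80,80),r("scene",230,180,80,80)]))
E
```

```text
(no output)
```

View pics/crop3.png

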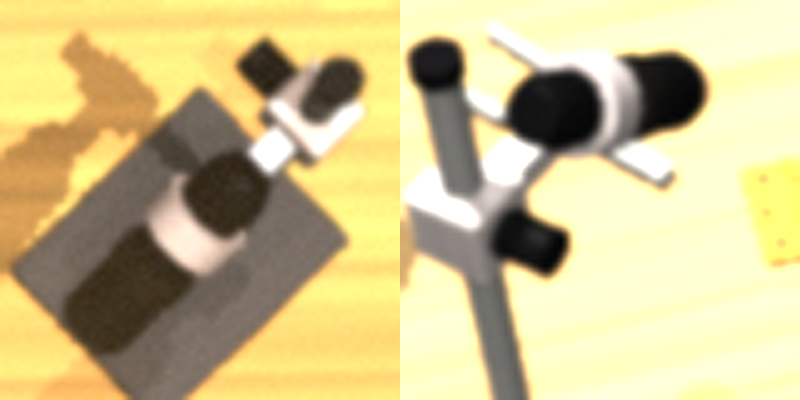

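The barrel's front end is at about top (347,167) and scene (291,198), with the white band at top (369,147) and scene (271,201). The foot-plate corners are at top (370,117.6), (399.6,148), (332.4,153.6) and about (362,184). Next I'll triangulate these.

```bash
cat >h.py <<'E'
import numpy as np,cv2
from rig import arm, viewer, workorder
from scipy.spatial.transform import Rotation as R
import os
def cam(n):
    p=f"/tmp/{n}.npz"
    if not os.path.exists(p):
        f=viewer.grab_frame(n);np.savez(p,K=f["camera_matrix"],d=f["dist"],T=f["world_from_camera"])
    z=np.load(p);return z["K"],np.array(z["d"],float),z["T"]
def ray(n,px):
    K,d,T=cam(n);u=cv2.undistortPoints(np.array([[px]],float),K,d).ravel()
    v=T[:3,:3]@[u[0],u[1],1];return T[:3,3],v/np.linalg.norm(v)
def onz(n,px,z):
    o,v=ray(n,px);return o+v*(z-o[2])/v[2]
def tri(a,b):
    (o1,v1),(o2,v2)=ray("top",a),ray("scene",b)
    t=np.linalg.lstsq(np.c_[v1,-v2],o2-o1,rcond=None)[0]
    p,q=o1+v1*t[0],o2+v2*t[1];return (p+q)/2,np.linalg.norm(p-q)
def proj(n,P):
    K,d,T=cam(n);M=np.linalg.inv(T);return cv2.projectPoints(np.array([P],float),cv2.Rodrigues(M[:3,:3])[0],M[:3,3],K,d)[0].ravel()
def onplane(n,px,p0,nn):
    o,v=ray(n,px);return o+v*((p0-o)@nn)/(v@nn)
E
python3 - <<'E'
from h import *
np.set_printoptions(precision=1,suppress=True)
for k,a,b in(("head",(231,221.4),(381.6,206.2)),("bound",(250.4,226.6),(363.1,206.3)),("tip",(264.6,231.6),(349.4,206.2)),("ring",(369,146.6),(271.4,201)),("front",(348,166),(286,198))):print(k,*tri(a,b))
A,B,C,D=[onz("top",p,12)[:2] for p in((370,117.6),(399.6,148),(332.4,153.6),(362,184))]
print(A,B,C,D,[np.linalg.norm(x-y) for x,y in((A,B),(C,D),(A,C),(B,D))])
f=(C+D-A-B)/2;f/=np.linalg.norm(f);l=(A+C-B-D)/2;l/=np.linalg.norm(l)
print("heading",np.degrees(np.arctan2(f[1],f[0])),np.degrees(np.arctan2(l[1],l[0])))
c=(A+B+C+D)/4;print("post",c-35*f,"lensxy",c+95*f)
for px in((284.4,198),(271.4,201),(259,201)):
    g=np.array([-f[1],f[0],0]);P=onplane("scene",px,np.r_[c,0],g);s=(P[:2]-c)@f
    print(P,s,"lens z",P[2]-(95-s)*np.tan(np.radians(35)))
E
```

```text
head [516.2 144.7  25.4] 5.879005190325366
bound [500.7  92.2  26.8] 5.941436314113915
tip [486.1  54.5  25.2] 6.390439071179659
ring [ 673.8 -199.4  301.1] 13.880602245811213
front [ 635.2 -158.7  261.4] 5.992824663313383
[ 791.6 -246.6] [ 704.8 -326. ] [ 693.7 -139.1] [ 607.6 -218. ] [np.float64(117.68691704797443), np.float64(116.80244122883371), np.float64(145.3852973706627), np.float64(145.20432253324614)]
heading 132.15312507630892 42.485218523917624
post [ 722.9 -258.4] lensxy [ 635.7 -162. ]
[ 632.7 -158.7  259.2] 99.43456284008221 lens z 262.3429117948873
[ 661.9 -191.   287.5] 55.85686372374933 lens z 260.1098253317964
[ 686.  -217.6  318.3] 20.002960700153075 lens z 265.73823136320755
```

```bash
cat >>h.py <<'E'
np.set_printoptions(precision=3,suppress=True)
def rows(p,Rt):
    s=arm.observe();R0=R.from_euler("xyz",s["eef_rot"]);
    print("t",s["time_s"],"q",s["qpos"],"rv",(R0.inv()*R.from_matrix(Rt)).as_rotvec(),"d",R0.inv().apply(np.array(p)-s["ee_pos"]))
def rot(x,z):
    x,z=np.array(x,float),np.array(z,float);z/=np.linalg.norm(z);x=x-z*(x@z);x/=np.linalg.norm(x);return np.c_[x,np.cross(z,x),z]
E
python3 - <<'E'
from h import *
for p in((231,221.4),(250.4,226.6),(264.6,231.6)):print("top",onz("top",p,26))
for p in((381.6,206.2),(363.1,206.3),(349.4,206.2)):print("scene",onz("scene",p,26))
print("knob",tri((217,206),(399.4,200.4)))
print("divider",[onz("top",p,44) for p in((223,207),(270.8,197.5))])
a=np.radians(71.8);rows((506.5,112.5,300),rot((np.cos(a),np.sin(a),0),(0,0,-1)))
E
```

```text
top [515.145 141.847  26.   ]
top [499.662  89.502  26.   ]
top [485.099  51.373  26.   ]
scene [517.526 147.284  26.   ]
scene [500.769  95.464  26.   ]
scene [487.656  57.267  26.   ]
knob (array([558.046, 172.951,  79.505]), np.float64(7.248412894871904))
divider [array([554.347, 159.765,  44.   ]), array([576.25 ,  30.914,  44.   ])]
t 0.8 q [-1.334  0.434  0.025  1.573 -0.012  1.134 -0.075] rv [ 0.    -0.     1.549] d [-440.054 -350.095  104.712]
```

The manual's scale: shifts go in shares of 75 cm and turns go in shares of 2 pi rad. Converting my numbers, -440 mm / 750 = -0.5867, -350 mm / 750 = -0.4667, 1.549 rad / 6.2832 = 0.2465.

Call:
jog_arm([
  {"turn_vec":[0,0,0.0637],"d":[-0.1467,-0.1173,0.0267],"finger_gap":50},
  {"turn_vec":[0,0,0.1273],"d":[-0.2933,-0.2333,0.0667],"finger_gap":50},
  {"turn_vec":[0,0,0.191],"d":[-0.44,-0.3467,0.1067],"finger_gap":50},
  {"turn_vec":[0,0,0.2465],"d":[-0.5867,-0.4667,0.14],"finger_gap":50},
  {"turn_vec":[0,0,0.2465],"d":[-0.5867,-0.4667,0.14],"finger_gap":50},
  {"turn_vec":[0,0,0.2465],"d":[-0.5867,-0.4667,0.14],"finger_gap":50},
  {"turn_vec":[0,0,0.2465],"d":[-0.5867,-0.4667,0.14],"finger_gap":50},
  {"turn_vec":[0,0,0.2465],"d":[-0.5867,-0.4667,0.14],"finger_gap":50},
  {"turn_vec":[0,0,0.2465],"d":[-0.5867,-0.4667,0.14],"finger_gap":50},
  {"turn_vec":[0,0,0.2465],"d":[-0.5867,-0.4667,0.14],"finger_gap":50},
  {"turn_vec":[0,0,0.2465],"d":[-0.5867,-0.4667,0.14],"finger_gap":50},
  {"turn_vec":[0,0,0.2465],"d":[-0.5867,-0.4667,0.14],"finger_gap":50},
  {"turn_vec":[0,0,0.2465],"d":[-0.5867,-0.4667,0.14],"finger_gap":50},
  {"turn_vec":[0,0,0.2465],"d":[-0.5867,-0.4667,0.14],"finger_gap":50},
])

```text
time_s: 2.2
ee_pos: [506.5, 112.6, 299.7]
eef_rot: [-3.141, -0.0, 1.252]
wrist_force: [0.5, 1.1, -0.6]
width: 49.6
grasp_force: 0.0
```

```bash
python3 - <<'E'
from h import *
s=arm.observe();print(s["qpos"],s["width"])
r=R.from_euler("xyz",s["eef_rot"])
for k,v in(("tip",(0,0,173)),):
    P=s["ee_pos"]+r.apply(v);print(k,P,proj("top",P),proj("scene",P))
r2=lambda n,x,y:cv2.convertScaleAbs(cv2.resize(np.mean([viewer.grab_frame(n)["pixels"].astype(float) for _ in range(4)],0)[y:y+60,x:x+80,::-1],(400,300),interpolation=cv2.INTER_CUBIC),alpha=1.6)
cv2.imwrite("pics/crop4.png",np.hstack([r2("top",205,190),r2("scene",330,150)]))
E
```

```text
[-0.682  0.406  0.48   1.985 -0.255  0.809 -0.377] 49.64579921028672
tip [506.453 112.632 126.652] [236.648 224.92 ] [372.189 180.732]
```

View pics/crop4.png

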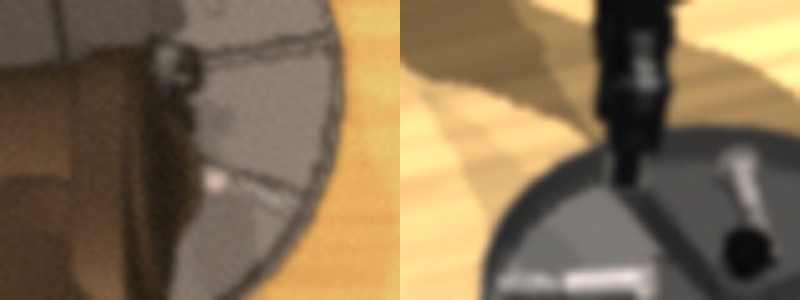

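The top view is blocked by the wrist, but the bolt is unchanged. In the scene view the near fingertip is at about (375,187), so I can compare it with its predicted position.

```bash
python3 - <<'E'
from h import *
s=arm.observe();r=R.from_euler("xyz",s["eef_rot"])
for y in(25,32,40):
  for x in (-11,11):
    print(y,x,proj("scene",s["ee_pos"]+r.apply((x,y,168))))
g=viewer.grab_frame("scene")["pixels"].astype(float).sum(2)
for v in(176,180,184,186,188,190):print(v,g[v,364:390].astype(int))
E
```

```text
25 -11 [369.326 185.346]
25 11 [377.468 185.312]
32 -11 [369.545 187.09 ]
32 11 [377.726 187.057]
40 -11 [369.798 189.104]
40 11 [378.024 189.072]
176 [341 296 259 229 230 232 181  93  41  30  27  28  35  36  33  24  29  39
  75 102 113 114 112 113 109 109]
180 [277 242 202 155 121 106 109 107  71  38  29  27  31  35  49  54  53  71
  92 101 100 104 105 103 105 103]
184 [ 89  92  91  92  97 104 128 127  87  43  29  27  45  92 136 152 153 153
 152 152 149 152 153 153 152 153]
186 [ 93 100 102 118 128 130 142 127  84  46  40  39  54 101 151 158 150 150
 153 155 151 153 151 153 153 154]
188 [125 147 171 190 210 213 212 188 150 117 100  92  89  95 102 105 118 135
 147 154 155 153 155 154 154 155]
190 [209 222 227 231 227 230 226 225 216 193 155 119  97  89  82  79  88 109
 126 147 151 152 156 151 156 152]
```

To row units: 107.5 mm / 750 = 0.1433, 103 mm / 750 = 0.1373.

Call:
jog_arm([
  {"d":[0.0013,0,0.0533],"finger_gap":50},
  {"d":[0.0013,0,0.1],"finger_gap":50},
  {"d":[0.0013,0,0.1267],"finger_gap":50},
  {"d":[0.0013,0,0.1373],"finger_gap":50},
  {"d":[0.0013,0,0.1433],"finger_gap":50},
  {"d":[0.0013,0,0.1433],"finger_gap":50},
])

```text
time_s: 3.25
ee_pos: [507.1, 113.6, 192.5]
eef_rot: [3.141, -0.0, 1.253]
wrist_force: [-0.2, 0.2, 0.5]
width: 50.1
grasp_force: 0.0
```

Call:
jog_arm([
  {"finger_gap":10},
  {"finger_gap":10},
  {"finger_gap":10},
  {"finger_gap":10},
  {"finger_gap":10},
  {"finger_gap":10},
  {"finger_gap":10},
], clamp_n=80)

```text
time_s: 3.95
ee_pos: [507.3, 113.6, 193.3]
eef_rot: [3.14, -0.001, 1.253]
wrist_force: [-0.7, 0.3, 7.5]
width: 13.0
grasp_force: 78.1
```

The grip closed at 13.0 mm, but the shank should be 16 mm. Before lifting, I'll compare the candidate bolts again at a larger scale.

```bash
python3 - <<'E'
import cv2,numpy as np
from h import *
T,S=np.load("pics/top_avg.npy"),np.load("pics/scene_avg.npy")
r=lambda A,cx,cy:cv2.convertScaleAbs(cv2.resize(A[cy-14:cy+14,cx-12:cx+13],(266,298),interpolation=cv2.INTER_CUBIC),alpha=1.4)
m=np.vstack([np.hstack([r(T,238,224),r(T,200,243),r(T,188,193)]),np.hstack([r(S,374,206),r(S,399,187),r(S,429,215)])])
cv2.imwrite("pics/crop5.png",m)
# shank widths: perpendicular profiles
def prof(A,a,b,n=41,h=6):
    a,b=np.array(a,float),np.array(b,float);u=(b-a)/np.linalg.norm(b-a);v=np.array([-u[1],u[0]])
    L=np.linspace(0,1,15)[:,None,None]*(b-a)+a+np.linspace(-h,h,n)[None,:,None]*v
    m=L.astype(np.float32);return cv2.remap(A.sum(2).astype(np.float32),m[...,0],m[...,1],cv2.INTER_LINEAR).mean(0).astype(int)
print("top held",prof(T,(238,223.2),(247,225.7)))
print("top other",prof(T,(200.5,238),(199,245)))
print("top short",prof(T,(191,190),(194,186.5)))
E
```

```text
top held [236 234 230 224 217 209 203 200 203 214 232 254 278 301 322 340 355 366
 374 378 377 374 367 357 343 327 309 289 271 256 247 242 239 238 237 237
 238 238 239 239 239]
top other [231 231 230 229 227 223 218 213 209 208 211 222 241 264 289 311 331 348
 360 366 369 365 355 341 324 304 282 262 246 236 230 227 226 227 229 230
 230 230 230 229 229]
top short [225 225 226 225 223 219 215 210 206 202 200 201 205 211 219 228 234 238
 239 239 238 234 227 218 209 200 193 187 185 187 192 199 205 212 217 222
 224 225 226 226 226]
```

View pics/crop5.png

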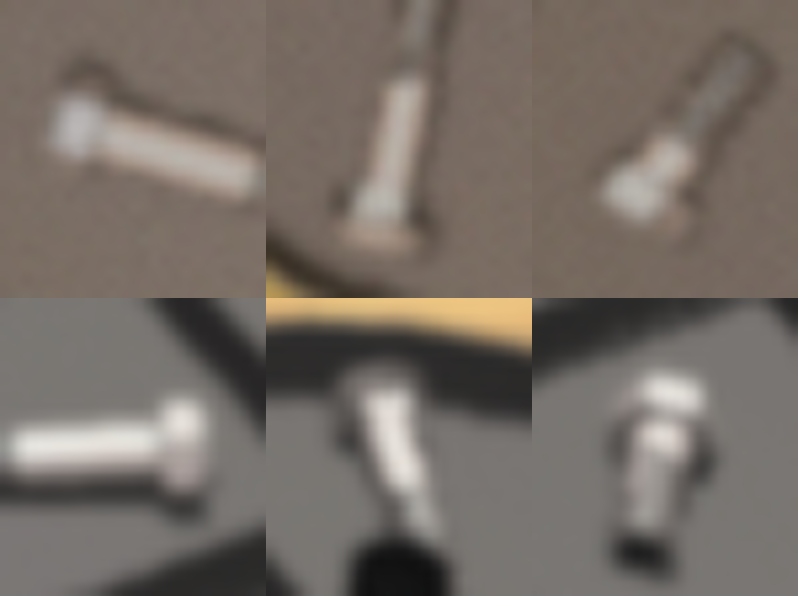

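The held bolt's head has flat facets like the short bolt's head. The other candidate has a square neck and a thin dome, so this is the long hexagon bolt. I'll work out the lift and the inspection poses.

To row units: -130 mm / 750 = -0.1733, -95 mm / 750 = -0.1267.

Call:
jog_arm([
  {"d":[0,0,-0.02],"finger_gap":10},
  {"d":[0,0,-0.0667],"finger_gap":10},
  {"d":[0,0,-0.1267],"finger_gap":10},
  {"d":[0,0,-0.1733],"finger_gap":10},
  {"d":[0,0,-0.1733],"finger_gap":10},
], clamp_n=100)

```text
time_s: 4.45
ee_pos: [508.3, 113.5, 326.9]
eef_rot: [3.135, -0.005, 1.253]
wrist_force: [0.9, 1.3, -1.4]
width: 12.1
grasp_force: 98.1
```

```bash
cat >>h.py <<'E'
lens=np.array([635.5,-159.5,261.5]);hd=np.radians(132.3);hh=np.array([np.cos(hd),np.sin(hd),0]);up=np.array([0,0,1.])
a35=np.radians(35);d=hh*np.cos(a35)-up*np.sin(a35);focus=lens+130*d
zt=-(hh*np.sin(a35)+up*np.cos(a35))
E
python3 - <<'E'
from h import *
print(lens,focus)
bx=np.array([np.cos(.052),0,-np.sin(.052)])
# phase 1: bolt x = -d ; rotate tool about tool y so bolt x matches
R1=rot(-d,zt)@R.from_rotvec([0,-.052,0]).as_matrix().T
if (R1@bx)@-d<.9999: R1=rot(-d,zt)@R.from_rotvec([0,-.052,0]).as_matrix()
print("chk",R1@bx,-d)
p1=focus-R1@(np.array([0,0,166])+30*bx);rows(p1,R1);print(p1)
l=np.cross(up,hh)
for s in(1,-1):
    R2=rot(s*l,zt); R2=min((R2@R.from_rotvec([0,e,0]).as_matrix() for e in(.052,-.052)),key=lambda M:-(M@bx)@(s*l))
    p2=focus-R2@(np.array([0,0,166])-40*bx);print(s,p2,"from R1 rv",R.from_matrix(R1.T@R2).as_rotvec(),"d",R1.T@(p2-p1))
E
```

```text
[ 635.5 -159.5  261.5] [563.831 -80.737 186.935]
chk [ 0.551 -0.606  0.574] [ 0.551 -0.606  0.574]
t 4.45 q [-0.709  0.37   0.509  1.957 -0.236  0.863 -0.394] rv [-0.582  0.329  2.02 ] d [-111.818   15.407   15.889]
[488.055   2.54  310.472]
1 [463.871 -43.136 322.731] from R1 rv [0.082 0.    1.569] d [21.343 48.628 -1.111]
-1 [535.805  22.318 322.731] from R1 rv [-0.082 -0.    -1.569] d [ 21.343 -48.628  -1.111]
```

To row units: -112 mm / 750 = -0.1493, -84 mm / 750 = -0.112, 2.02 rad / 6.2832 = 0.3215.

Call:
jog_arm([
  {"turn_vec":[-0.0239,0.0127,0.0796],"d":[-0.0373,0.0053,0.0053],"finger_gap":10},
  {"turn_vec":[-0.0462,0.0255,0.1592],"d":[-0.0747,0.0107,0.0107],"finger_gap":10},
  {"turn_vec":[-0.07,0.0398,0.2387],"d":[-0.112,0.016,0.016],"finger_gap":10},
  {"turn_vec":[-0.0926,0.0524,0.3215],"d":[-0.1493,0.0205,0.0213],"finger_gap":10},
  {"turn_vec":[-0.0926,0.0524,0.3215],"d":[-0.1493,0.0205,0.0213],"finger_gap":10},
  {"turn_vec":[-0.0926,0.0524,0.3215],"d":[-0.1493,0.0205,0.0213],"finger_gap":10},
  {"turn_vec":[-0.0926,0.0524,0.3215],"d":[-0.1493,0.0205,0.0213],"finger_gap":10},
  {"turn_vec":[-0.0926,0.0524,0.3215],"d":[-0.1493,0.0205,0.0213],"finger_gap":10},
  {"turn_vec":[-0.0926,0.0524,0.3215],"d":[-0.1493,0.0205,0.0213],"finger_gap":10},
  {"turn_vec":[-0.0926,0.0524,0.3215],"d":[-0.1493,0.0205,0.0213],"finger_gap":10},
  {"turn_vec":[-0.0926,0.0524,0.3215],"d":[-0.1493,0.0205,0.0213],"finger_gap":10},
  {"turn_vec":[-0.0926,0.0524,0.3215],"d":[-0.1493,0.0205,0.0213],"finger_gap":10},
  {"turn_vec":[-0.0926,0.0524,0.3215],"d":[-0.1493,0.0205,0.0213],"finger_gap":10},
  {"turn_vec":[-0.0926,0.0524,0.3215],"d":[-0.1493,0.0205,0.0213],"finger_gap":10},
  {"turn_vec":[-0.0926,0.0524,0.3215],"d":[-0.1493,0.0205,0.0213],"finger_gap":10},
  {"turn_vec":[-0.0926,0.0524,0.3215],"d":[-0.1493,0.0205,0.0213],"finger_gap":10},
  {"turn_vec":[-0.0926,0.0524,0.3215],"d":[-0.1493,0.0205,0.0213],"finger_gap":10},
  {"turn_vec":[-0.0926,0.0524,0.3215],"d":[-0.1493,0.0205,0.0213],"finger_gap":10},
  {"turn_vec":[-0.0926,0.0524,0.3215],"d":[-0.1493,0.0205,0.0213],"finger_gap":10},
  {"turn_vec":[-0.0926,0.0524,0.3215],"d":[-0.1493,0.0205,0.0213],"finger_gap":10},
])

```text
time_s: 6.45
ee_pos: [486.4, 2.2, 306.2]
eef_rot: [3.133, -0.556, -0.828]
wrist_force: [0.2, -0.5, -0.5]
width: 12.2
grasp_force: 97.9
```

```bash
python3 - <<'E'
from h import *
s=arm.observe();print(s["qpos"],s["joint_velocities"])
r=R.from_euler("xyz",s["eef_rot"]);bx=np.array([np.cos(.052),0,-np.sin(.052)])
M=np.array([0,0,166]);print("bolt x",r.apply(bx),-d)
for k,v in(("head",M+30*bx),("bound",M-20*bx),("tip",M-60*bx)):
    P=s["ee_pos"]+r.apply(v);print(k,P,proj("top",P),proj("scene",P))
print("focus",focus)
for n in("top","scene"):np.save(f"pics/{n}_b.npy",np.mean([viewer.grab_frame(n)["pixels"].astype(float) for _ in range(4)],0)[:,:,::-1])
r2=lambda n,x,y:cv2.convertScaleAbs(cv2.resize(np.load(f"pics/{n}_b.npy")[y:y+80,x:x+80],(400,400),interpolation=cv2.INTER_CUBIC),alpha=1.8)
cv2.imwrite("pics/crop6.png",np.hstack([r2("top",280,130),r2("scene",255,165)]))
E
```

```text
[-1.204  0.612  1.312  2.247 -0.46   0.367 -2.06 ] [-0.002  0.001  0.002 -0.002  0.003 -0.    -0.003]
bolt x [ 0.556 -0.604  0.571] [ 0.551 -0.606  0.574]
head [561.219 -81.42  182.398] [313.306 200.336] [310.184 194.348]
bound [533.44  -51.214 153.833] [301.277 212.305] [318.592 192.785]
tip [511.217 -27.05  130.982] [292.019 221.516] [324.785 191.633]
focus [563.831 -80.737 186.935]
```

View pics/crop6.png

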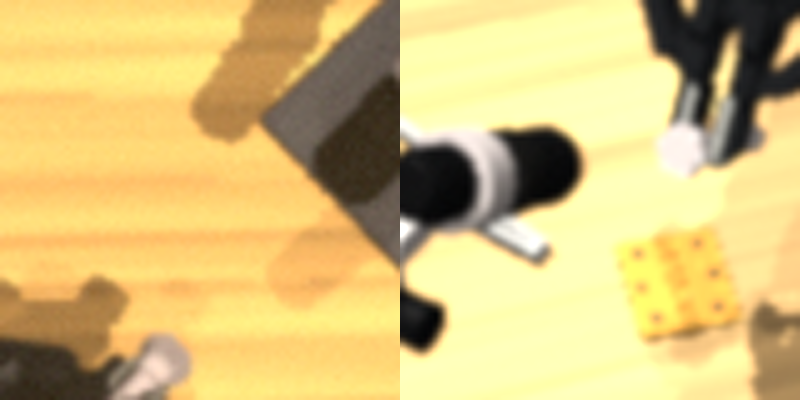

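The bolt is held head towards the lens. Its head centre is at top (314.4,201.4) and scene (311.6,195), about 1 px from prediction. Next is a small trim, then the hold.

```bash
python3 - <<'E'
from h import *
print(tri((314.4,201.4),(311.6,195)),focus)
s=arm.observe();r=R.from_euler("xyz",s["eef_rot"]);print(r.inv().apply([2.6,.7,4.5]))
E
```

```text
(array([559.587, -80.84 , 178.382]), np.float64(6.619520985270954)) [563.831 -80.737 186.935]
[ 3.433 -2.359 -3.186]
```

To row units: -5 mm / 750 = -0.0067, -2 mm / 750 = -0.0027.

Call:
jog_arm([
  {"d":[0.0067,-0.0027,-0.0067],"finger_gap":10},
  {"d":[0.0067,-0.0027,-0.0067],"finger_gap":10},
  {"d":[0.0067,-0.0027,-0.0067],"finger_gap":10},
  {"d":[0.0067,-0.0027,-0.0067],"finger_gap":10},
  {"d":[0.0067,-0.0027,-0.0067],"finger_gap":10},
  {"d":[0.0067,-0.0027,-0.0067],"finger_gap":10},
  {"d":[0.0067,-0.0027,-0.0067],"finger_gap":10},
  {"d":[0.0067,-0.0027,-0.0067],"finger_gap":10},
  {"d":[0.0067,-0.0027,-0.0067],"finger_gap":10},
  {"d":[0.0067,-0.0027,-0.0067],"finger_gap":10},
  {"d":[0.0067,-0.0027,-0.0067],"finger_gap":10},
  {"d":[0.0067,-0.0027,-0.0067],"finger_gap":10},
  {"d":[0.0067,-0.0027,-0.0067],"finger_gap":10},
  {"d":[0.0067,-0.0027,-0.0067],"finger_gap":10},
  {"d":[0.0067,-0.0027,-0.0067],"finger_gap":10},
  {"d":[0.0067,-0.0027,-0.0067],"finger_gap":10},
  {"d":[0.0067,-0.0027,-0.0067],"finger_gap":10},
  {"d":[0.0067,-0.0027,-0.0067],"finger_gap":10},
  {"d":[0.0067,-0.0027,-0.0067],"finger_gap":10},
  {"d":[0.0067,-0.0027,-0.0067],"finger_gap":10},
])

```text
time_s: 8.85
ee_pos: [489.0, 2.6, 313.1]
eef_rot: [3.132, -0.556, -0.828]
wrist_force: [-0.3, 0.8, -2.0]
width: 11.7
grasp_force: 98.0
```

Call:
jog_arm([
  {"finger_gap":10},
  {"finger_gap":10},
  {"finger_gap":10},
  {"finger_gap":10},
  {"finger_gap":10},
  {"finger_gap":10},
  {"finger_gap":10},
  {"finger_gap":10},
  {"finger_gap":10},
  {"finger_gap":10},
])

```text
time_s: 9.85
ee_pos: [489.0, 2.5, 313.1]
eef_rot: [3.133, -0.556, -0.828]
wrist_force: [-0.2, 0.1, -1.9]
width: 12.3
grasp_force: 98.0
```

```bash
python3 - <<'E'
from h import *
s=arm.observe();r=R.from_euler("xyz",s["eef_rot"]);bx=np.array([np.cos(.052),0,-np.sin(.052)])
print(s["qpos"]);print("head",s["ee_pos"]+r.apply(np.array([0,0,166])+30*bx),focus)
foc=focus+[.8,0,2];l=np.cross(up,hh)
for sg in(1,-1):
    R2=rot(sg*l,zt); R2=min((R2@R.from_rotvec([0,e,0]).as_matrix() for e in(.052,-.052)),key=lambda M:-(M@bx)@(sg*l))
    print(sg);rows(foc-R2@(np.array([0,0,166])-40*bx),R2)
E
```

```text
[-1.209  0.595  1.312  2.234 -0.399  0.379 -2.115]
head [563.861 -81.157 189.274] [563.831 -80.737 186.935]
1
t 9.85 q [-1.209  0.595  1.312  2.234 -0.399  0.379 -2.115] rv [ 0.089 -0.003  1.573] d [20.746 48.825 -0.374]
-1
t 9.85 q [-1.209  0.595  1.312  2.234 -0.399  0.379 -2.115] rv [-0.078  0.007 -1.564] d [ 21.136 -48.428  -1.014]
```

To row units: -48.4 mm / 750 = -0.0645, -48 mm / 750 = -0.064, -1.564 rad / 6.2832 = -0.2489.

Call:
jog_arm([
  {"turn_vec":[-0.0016,0,-0.0223],"d":[0.0027,-0.0053,0],"finger_gap":10},
  {"turn_vec":[-0.0024,0,-0.0446],"d":[0.0053,-0.012,0],"finger_gap":10},
  {"turn_vec":[-0.0032,0,-0.0668],"d":[0.008,-0.0173,0],"finger_gap":10},
  {"turn_vec":[-0.0048,0,-0.0891],"d":[0.0107,-0.0227,0],"finger_gap":10},
  {"turn_vec":[-0.0056,0,-0.1114],"d":[0.0133,-0.0293,0],"finger_gap":10},
  {"turn_vec":[-0.0064,0,-0.1337],"d":[0.016,-0.0347,0],"finger_gap":10},
  {"turn_vec":[-0.008,0,-0.156],"d":[0.0187,-0.0413,-0.0013],"finger_gap":10},
  {"turn_vec":[-0.0088,0,-0.1783],"d":[0.0213,-0.0467,-0.0013],"finger_gap":10},
  {"turn_vec":[-0.0095,0,-0.2005],"d":[0.024,-0.052,-0.0013],"finger_gap":10},
  {"turn_vec":[-0.0111,0.0008,-0.2228],"d":[0.0267,-0.0587,-0.0013],"finger_gap":10},
  {"turn_vec":[-0.0124,0.0011,-0.2419],"d":[0.028,-0.064,-0.0013],"finger_gap":10},
  {"turn_vec":[-0.0124,0.0011,-0.2489],"d":[0.0281,-0.0645,-0.0013],"finger_gap":10},
  {"turn_vec":[-0.0124,0.0011,-0.2489],"d":[0.0281,-0.0645,-0.0013],"finger_gap":10},
  {"turn_vec":[-0.0124,0.0011,-0.2489],"d":[0.0281,-0.0645,-0.0013],"finger_gap":10},
  {"turn_vec":[-0.0124,0.0011,-0.2489],"d":[0.0281,-0.0645,-0.0013],"finger_gap":10},
  {"turn_vec":[-0.0124,0.0011,-0.2489],"d":[0.0281,-0.0645,-0.0013],"finger_gap":10},
  {"turn_vec":[-0.0124,0.0011,-0.2489],"d":[0.0281,-0.0645,-0.0013],"finger_gap":10},
  {"turn_vec":[-0.0124,0.0011,-0.2489],"d":[0.0281,-0.0645,-0.0013],"finger_gap":10},
])

```text
time_s: 11.65
ee_pos: [536.5, 22.3, 324.7]
eef_rot: [2.53, 0.042, 0.708]
wrist_force: [-0.8, -0.2, -1.2]
width: 12.3
grasp_force: 98.2
```

```bash
python3 - <<'E'
from h import *
s=arm.observe();print(s["qpos"],np.abs(s["joint_velocities"]).max())
r=R.from_euler("xyz",s["eef_rot"]);bx=np.array([np.cos(.052),0,-np.sin(.052)])
M=np.array([0,0,166]);print("bolt x",r.apply(bx),"dot d",r.apply(bx)@d)
for k,v in(("head",M+30*bx),("thread",M-40*bx),("tip",M-60*bx)):
    P=s["ee_pos"]+r.apply(v);print(k,P,proj("top",P),proj("scene",P))
print("focus",focus)
for n in("top","scene"):np.save(f"pics/{n}_c.npy",np.mean([viewer.grab_frame(n)["pixels"].astype(float) for _ in range(4)],0)[:,:,::-1])
r2=lambda n,x,y:cv2.convertScaleAbs(cv2.resize(np.load(f"pics/{n}_c.npy")[y:y+80,x:x+80],(400,400),interpolation=cv2.INTER_CUBIC),alpha=1.8)
cv2.imwrite("pics/crop7.png",np.hstack([r2("top",275,150),r2("scene",265,150)]))
E
```

```text
[-1.065  0.505  1.009  2.103  0.263  0.469 -1.25 ] 0.0026557617147259785
bolt x [0.74  0.673 0.001] dot d -0.0007423028810649875
head [616.364 -33.588 188.9  ] [292.781 177.873] [336.007 203.141]
thread [564.566 -80.673 188.859] [312.977 198.867] [310.795 193.263]
tip [549.767 -94.126 188.848] [318.757 204.875] [303.841 190.537]
focus [563.831 -80.737 186.935]
```

View pics/crop7.png

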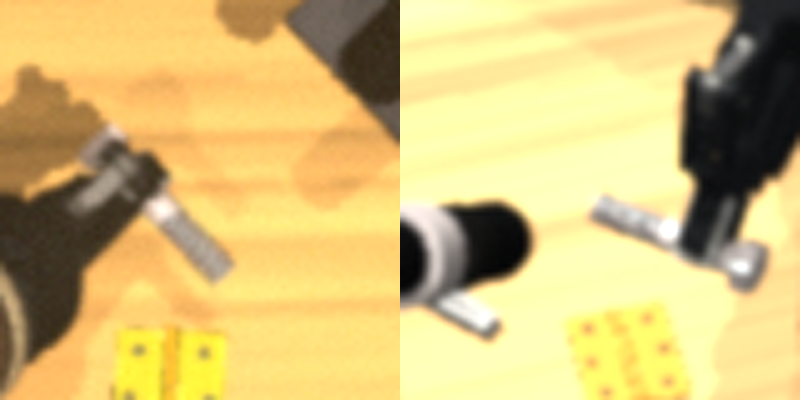

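The bolt is side-on with its thread uncovered. The tip is at top (319.4,204.4) and scene (304,190.6), within 1 px of prediction and clear of the barrel. I'm handing in.

Call:
jog_arm([
  {"finger_gap":10},
  {"finger_gap":10},
  {"finger_gap":10},
])

```text
time_s: 12.35
ee_pos: [536.6, 22.3, 324.7]
eef_rot: [2.53, 0.042, 0.708]
wrist_force: [-0.1, -0.3, -1.4]
width: 12.1
grasp_force: 98.2
```

```bash
python3 -c "
from rig import arm, viewer, workorder
print(workorder.finish_job())"
```

```text
the job is handed in; nothing more can be done
None
```

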